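# Clip down the lid of a grease pump pail

## Robot

A 6-joint arm with a two-finger parallel gripper is mounted at the origin on the work surface. World frame = base frame: x ahead of the robot, y to its left, z up, the work surface at z = 0. Lengths are in m, angles in degrees, forces in N, time in s.
With the tool pointing down it reaches from about 0.35 to 0.725 m from the base axis. Payload 4.3 kg.
Tool frame: the origin (TCP) lies midway between the tips of the shut fingers; the grasp point (between the pads) lies 19 mm behind it; z points along the fingers, y is the line along which they close (so a half turn about z gives the same grasp; the last joint's range is limited). The gripper opens to 85 mm and grips with 20 to 120 N. Pads are 22 mm wide; open, the fingers measure 114 mm over their backs; the gripper's body (76 mm by 85 mm) begins 54 mm behind the grasp point. The pads swing forward as they close: fully open they stand 13 mm farther back than shut.
Start: joints at [57.336, 21.618, 4.641, 73.018, 0, 83.68], TCP at [0.255, 0.515, 0.231] pointing down, gripper open.
Joint ranges: [-156.06, 156.06], [-48.1, 94.91], [-58.44, 69.94], [-101.28, 121.22], [-78.64, 73.56], [-180, 180]. Speed limits (degrees/s): [147.25, 147.25, 180, 180, 180, 180].

## Interface

Orientations are given as [roll, pitch, yaw] about the fixed x, y, z axes, in that order (R = Rz(yaw) Ry(pitch) Rx(roll)).
In Python, from bench import r gives the robot as it stands. The module is installed in compiled form; this text tells all that it offers.
- The arm moves only by the tool move_arm, never from a script. Its argument "moves" is a list of rows, each a list of 7 numbers: the turn, a rotation vector about the world's x, y, z as a fraction of full scale, then the shift along the world's x, y, z as a fraction of full scale, then the gripper's target within -1 to 1 (fully open at 1, half-way at 0, shut at -1). In form: [[wx, wy, wz, dx, dy, dz, fingers], ...]. A call has 1 to 8 rows; each row shifts and turns the commanded pose from where the row before left it; what a row does not reach is not made up. Full scale, the value 1, is 0.25 m for a shift and 2 rad for a turn. A row lasts 1/10 s, in which the tool goes at most 50 mm and 8.59 degrees, less where a joint would pass 70% of its speed; a pose out of reach is approached as far as the arm can. A call with a number of a shift or a turn outside -1 to 1 is refused whole. A call with a gripper value outside its range is refused whole. The fingers move at their own pace and stop on an object; "force" is the grip in N (left out, the last holds). Time passes only in rows, so rows that do not move let the fingers close. It gives the time, the measured TCP pose, the force, the opening and the grip force at its end, in the units of the state.
- r.get_state(): the state, without advancing time (a new reading comes with each control period).
- r.snapshot(name): name is "scene" or "top" or "wrist"; returns the picture (400x640x3 uint8, red, green, blue); there is no depth.
- r.get_calibration(name): a dict with "K" (3x3 intrinsics, pixels), "D" ([k1, k2, p1, p2, k3] as OpenCV has them; the pictures are not rectified), "camera_from_world" (4x4, takes a point from world to camera coordinates). Camera axes: x right, y down, z forward; pixel columns grow to the right and rows downward; lengths in m; the calibration is good to about 2 mm. A picture is of the moment at which its call begins: read the wrist's pose just before it. get_calibration takes no time and is no camera call; for the wrist camera it gives the pose at the moment of the call.
- r.job_done(): hands the job in; it is judged then, once.
The state is a dict: "time": time; "joints": joint angles; "qd": joint speeds; "tau": joint torques, N m; "tool_pos": TCP position; "tcp_rot": TCP orientation; "wrist_force": force on the tool from outside, world axes, zero at the start; "wrist_torque": the same for the moment, N m; "grip_width": finger opening in m; "gripper_force": force on a finger pad.
Only numpy, scipy, OpenCV 4.12 (cv2) and the standard library are available. Lean on these libraries where they do the work, as an engineer would, in place of code of your own. Each camera call takes 0.05 s, during which the arm holds its last target. There are 200 camera calls.

## Task

The pump lid is already sitting on the grease pail, but its three hinged clips are still hanging open. Fold all three clips down around the rim, each one until its hook snaps under its keeper and the clip lies fully home; don't shove the pail out of its place or upset the things standing around it.

Things in the scene. Friction and masses are not known exactly. Their poses are not given: they have to be found in the camera images.
- pail: Blue round grease pail, 164 mm in diameter, with an aluminium lid (176 mm in diameter, its rim 171 mm up) and a lever pump; full, 5 to 8 kg, loose on the bench: it stays put against pushes under about 25 N. Origin: centre of the underside, z up. The clips stand round the rim at its own -x (clip_a), and at +x turned 60 degrees towards +y (clip_b) and towards -y (clip_c).
- pump_head (a point): Centre of the pump head on the pail's axis, 257 mm above the pail's underside: head radius 23 mm, from 235 to 277 mm up, on a column of radius 17 mm; a brass outlet points along the pail's +x, 54 mm from the axis, 247 mm up.
- lever_end (a point): Free end of the fixed (parked) pump lever: a level bar from the pump head along the pail's own -x, ending 165 mm from the axis; centre line 257 mm up, radius 8 mm, with a rubber grip of radius 13 mm on its last 80 mm. It overhangs clip_a: an upright gripper does not fit there, one leaned about 35 degrees sideways (along the rim) passes beside the bar.
- clip_a (a joint): Steel clip flap under the lever, 60 mm wide along the rim, 43 mm long, 4 mm thick; rad: 0 = home, hanging straight down (hard stop), 1.57 = straight out, 1.9 at most. Stays where it is left. Its sprung hook meets the keeper at about 0.3, rides over it at 0.15 and snaps in beyond, with about 6 to 18 N inward near the tab.
- clip_b (a joint): The second clip flap, same as clip_a but in the open, 120 degrees round the rim from it.
- clip_c (a joint): The third clip flap, same as clip_a but in the open, 120 degrees round the rim the other way.
- clip_a_hinge (a point): Middle of clip_a's hinge axis, 98 mm from the pail's axis, 165 mm up. At home (0) the flap hangs straight below it, from 2 to 40 mm down, its outer face 3 mm further out than this point.
- clip_b_hinge (a point): The same point of clip_b.
- clip_c_hinge (a point): The same point of clip_c.
- clip_a_tab (a point): Middle of the outer edge of clip_a's tab (moves with the flap): at home 41 mm below the hinge and 11 mm further out.
- clip_b_tab (a point): The same point of clip_b.
- clip_c_tab (a point): The same point of clip_c.
- oil_bottle: Bystander: grey oil bottle, 52 x 100 mm, 214 mm tall, standing; origin at the centre of its underside.
- bolt_bin: Bystander: blue open bin of bolts, 160 x 100 x 70 mm; origin at the centre of its underside.
- filter_carton: Bystander: cardboard carton, 110 x 110 x 75 mm; origin at the centre of its underside.

How it is judged:
By the outcome, as a careful person would: the job done as asked, in the order asked, and still so for the second after the job is handed in, with the robot touching nothing.
It also fails if it takes over 58 s, if anything falls off the work surface, if the arm or the gripper's body presses on something with over 40 N, if the wrist force passes 120 N, or if a joint passes its speed limit or range.

## Working session

There is one attempt and no reset: what is moved stays moved. The work goes in short steps, Python scripts to look and compute and a tool call to move; the robot and the scene stay as the last step left them, time stands still between calls to the robot, and variables do not carry over. Pictures are saved under pics/ and viewed, at most 10 in all, crops included, and the job is handed in when it is done.

Besides the shell and the picture viewer there is one more tool, called after "Request:" as name(argument=value, ...), one argument or row to a line, values as JSON. move_arm: Moves the arm, as the interface text tells. Its arguments: {"type":"object","properties":{"moves":{"type":"array"},"force":{"type":"number"}},"required":["moves"]}

```bash
mkdir -p pics
python3 - <<'E'
from bench import r
import cv2
print(r.get_state())
for n in("scene","top"):
    im=r.snapshot(n); cv2.imwrite(f"pics/{n}0.png",im[:,:,::-1]); c=r.get_calibration(n); print(n,c)
E
```

```text
{'time': 0.0, 'joints': array([5.73358857e+01, 2.16608079e+01, 4.56186345e+00, 7.30186857e+01,
       6.60966041e-04, 8.36806360e+01]), 'qd': array([ 0.09640522, -0.01594298, -0.02825315,  0.06955621,  0.09236659,
       -0.02745799]), 'tau': array([ 1.44493872e-03, -4.63603592e+01,  2.69875646e+01,  2.06240342e-02,
       -7.81038807e-05, -1.00376560e-06]), 'tool_pos': array([0.2547947 , 0.51472202, 0.23036451]), 'tcp_rot': array([-1.79883157e+02, -1.36045185e-02,  1.53655235e+02]), 'wrist_force': array([ 0.60123439, -0.46996145, -0.72967027]), 'wrist_torque': array([ 0.00721169,  0.08487182, -0.01240176]), 'gripper_force': 0.0, 'grip_width': 0.08528975903638131}
scene {'K': array([[393.44727697,   0.        , 327.90006707],
       [  0.        , 393.44727697, 197.69906463],
       [  0.        ,   0.        ,   1.        ]]), 'D': array([-0.08138787,  0.        ,  0.        ,  0.        ,  0.        ]), 'camera_from_world': array([[-0.74677818,  0.66503534, -0.00709527,  0.39613573],
       [ 0.53779382,  0.59755153, -0.59473521, -0.22082357],
       [-0.39128015, -0.44795107, -0.80389034,  1.50534151],
       [ 0.        ,  0.        ,  0.        ,  1.        ]])}
top {'K': array([[456.64402208,   0.        , 322.22364916],
       [  0.        , 456.64402208, 204.01752233],
       [  0.        ,   0.        ,   1.        ]]), 'D': array([-0.07029823,  0.        ,  0.        ,  0.        ,  0.        ]), 'camera_from_world': array([[ 0.01861771, -0.99978468, -0.00916392,  0.01418932],
       [-0.98342273, -0.01665802, -0.18056091,  0.5698614 ],
       [ 0.18036938,  0.01237363, -0.98352111,  1.3406457 ],
       [ 0.        ,  0.        ,  0.        ,  1.        ]])}
```

View pics/scene0.png

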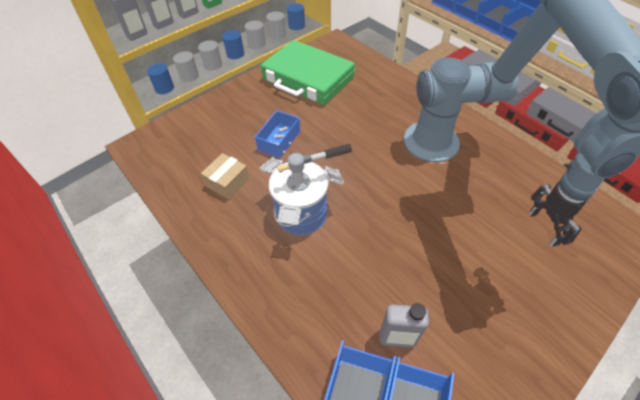

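View pics/top0.png

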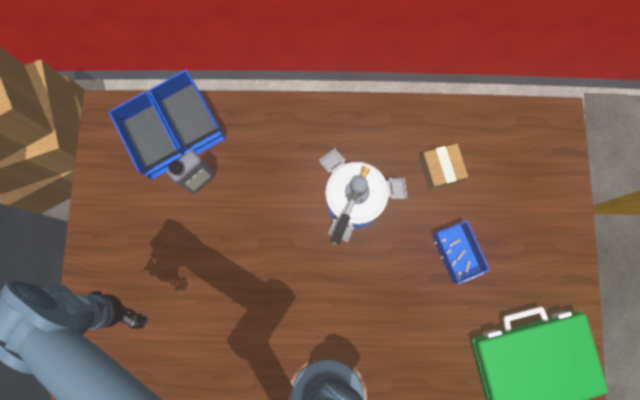

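The top view shows the lid at about (357,193), with the lever running to about (337,242) and clips at (332,160), (397,187) and (341,230). In the scene view the lid is at about (299,183). I'll enlarge both for exact pixels.

```bash
cat > h.py <<'E'
import numpy as np,cv2
from bench import r
def proj(n,P,c=None):
    c=c or r.get_calibration(n); T=c["camera_from_world"]
    return cv2.projectPoints(np.atleast_2d(P).astype(float),cv2.Rodrigues(T[:3,:3])[0],T[:3,3],c["K"],c["D"])[0][:,0]
E
python3 - <<'E'
import cv2,numpy as np
a=cv2.imread("pics/top0.png")[140:260,300:420]; b=cv2.imread("pics/scene0.png")[135:255,245:365]
f=lambda x:cv2.resize(x,(400,400),interpolation=cv2.INTER_CUBIC)
cv2.imwrite("pics/crop0.png",np.hstack([f(a),f(b)]))
E
```

```text
(no output)
```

View pics/crop0.png

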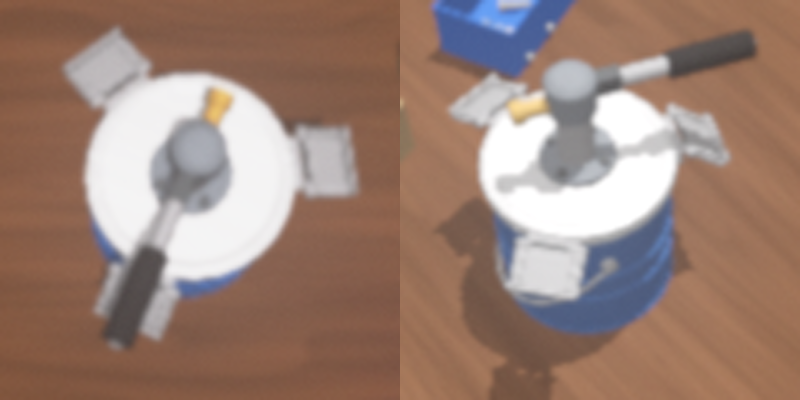

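```bash
cat > fit.py <<'E'
from h import *
from scipy.optimize import least_squares
C={n:r.get_calibration(n) for n in("top","scene")}
def pts(p):
    x,y,w,qa,qb,qc=p; R=np.array([[np.cos(w),-np.sin(w)],[np.sin(w),np.cos(w)]])
    L=[[0,0,.171],[0,0,.277],[-.165,0,.257]]
    for a,q in((np.pi,qa),(np.pi/3,qb),(-np.pi/3,qc)):
        d=.098+.011*np.cos(q)+.041*np.sin(q); L.append([d*np.cos(a),d*np.sin(a),.165-.041*np.cos(q)+.011*np.sin(q)])
    L=np.array(L); L[:,:2]=L[:,:2]@R.T+[x,y]; return L
O={"top":[[357,192.8],[359.1,182.9],[336,242.5],[338.4,237.2],[327.3,154.7],[405.9,188]],
"scene":[[299,183.6],[296,157],[351,148.5],[np.nan]*2,[288.5,223.5],[np.nan]*2]}
f=lambda p:np.nan_to_num(np.concatenate([(proj(n,pts(p),C[n])-O[n]).ravel() for n in O]))
s=least_squares(f,[.6,-.03,-.4,1.3,1.3,1.3],loss="soft_l1")
if __name__=="__main__":
    print(s.x.round(4),np.degrees(s.x[2:]).round(1)); print(s.fun.round(1) if 0 else f(s.x).reshape(-1,2).round(1)); print(pts(s.x).round(4))
    # bystanders on z: bottle cap(top .214), bin top rim, carton top
    for n,u,z in(("top",(190,172),.1),("top",(444,165),.075),("top",(460,252),.07)):
        g=least_squares(lambda q:(proj(n,[q[0],q[1],z],C[n])-u).ravel(),[.5,0]); print(g.x.round(3))
E
python3 fit.py
```

```text
[ 0.5838 -0.0723 -0.386   1.6257  0.9734  1.1784] [-22.1  93.1  55.8  67.5]
[[-0.5 -0.9]
 [ 0.   0.5]
 [-2.   0.6]
 [-1.1 -0.3]
 [-0.5  1.2]
 [-0.7 -1.1]
 [-1.  -3.3]
 [-0.6 -0.8]
 [-0.3 -2. ]
 [ 0.   0. ]
 [-1.1 -1.2]
 [ 0.   0. ]]
[[ 0.5838 -0.0723  0.171 ]
 [ 0.5838 -0.0723  0.277 ]
 [ 0.431  -0.0102  0.257 ]
 [ 0.4557 -0.0202  0.1782]
 [ 0.6928  0.0125  0.151 ]
 [ 0.603  -0.211   0.1595]]
[0.652 0.423]
[ 0.693 -0.346]
[ 0.428 -0.387]
```

Request:
move_arm(
  moves=[
    [0,0,0.07,0.1,-0.12,0.04,-1],
    [0,0,0.07,0.1,-0.12,0.04,-1],
    [0,0,0.07,0.1,-0.12,0.04,-1],
    [0,0,0.07,0.1,-0.12,0.04,-1],
    [0,0,0.07,0.1,-0.12,0.04,-1],
    [0,0,0.07,0.1,-0.12,0.04,-1],
    [0,0,0.07,0.1,-0.12,0.04,-1],
    [0,0,0.07,0.1,-0.12,0.04,-1],
  ],
)

```text
time: 0.9
tool_pos: [0.4557, 0.2739, 0.3113]
tcp_rot: [180.0, -0.0, -141.8]
wrist_force: [1.0, 0.5, -0.4]
grip_width: -0.0005
gripper_force: 0.0
```

Request:
move_arm(
  moves=[
    [0,0,0,0.12,-0.13,0,-1],
    [0,0,0,0.12,-0.13,0,-1],
    [0,0,0,0.12,-0.13,0,-1],
    [0,0,0,0.12,-0.13,0,-1],
    [0,0,0,0.12,-0.13,0,-1],
    [0,0,0,0.12,-0.13,0,-1],
    [0,0,0,0.1,-0.1,0,-1],
    [0,0,0,0,0,0,-1],
  ],
)

```text
time: 1.7
tool_pos: [0.6623, 0.0513, 0.3083]
tcp_rot: [180.0, -0.2, -142.5]
wrist_force: [0.9, 0.3, -0.9]
grip_width: 0.0004
gripper_force: 0.0
```

Run:
```python
from h import *
from fit import pts,s
c=r.get_calibration("wrist"); print(r.get_state()["tool_pos"])
im=r.snapshot("wrist")[:,:,::-1].copy()
P=pts(s.x); w=s.x[2]
for u in proj("wrist",P,c): cv2.circle(im,tuple(int(v) for v in u),4,(0,0,255),1)
t=np.linspace(0,6.28,60); Q=np.c_[P[0,0]+.088*np.cos(t),P[0,1]+.088*np.sin(t),0*t+.171]
for u in proj("wrist",Q,c): cv2.circle(im,tuple(int(np.clip(v,-999,999)) for v in u),1,(0,255,0),-1)
cv2.imwrite("pics/w1.png",im)
```

```text
[0.6622534  0.05125808 0.30831669]
```

View pics/w1.png

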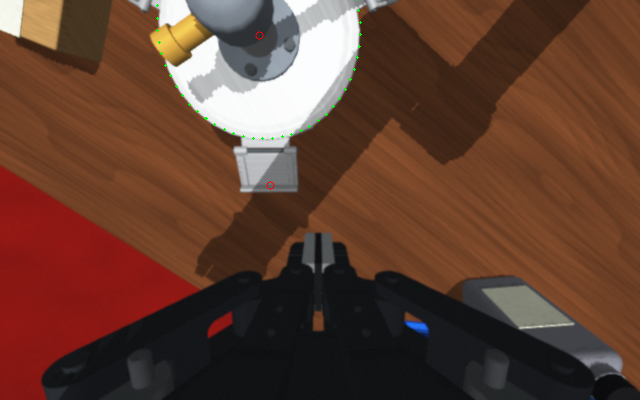

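The wrist view confirms the fit: the lid circle lies on the lid. Clip_b's tab edge is at (268,191) against a predicted (270,185), so it's open slightly more than I estimated.

Request:
move_arm(
  moves=[
    [0,0,0,0.036,-0.055,-0.1,-1],
    [0,0,0,0.036,-0.055,-0.15,-1],
    [0,0,0,0.036,-0.056,-0.15,-1],
    [0,0,0,0,0,-0.13,-1],
    [0,0,0,0,0,0,-1],
  ],
)

```text
time: 2.25
tool_pos: [0.6822, 0.015, 0.1727]
tcp_rot: [179.5, -0.5, -142.1]
wrist_force: [-0.5, 0.4, -1.4]
grip_width: 0.0003
gripper_force: 0.0
```

Request:
move_arm(
  moves=[
    [0,0,0,0,0,-0.036,-1],
    [0,0,0,0,0,-0.036,-1],
    [0,0,0,-0.01,-0.007,-0.024,-1],
    [0,0,0,-0.013,-0.01,-0.02,-1],
    [0,0,0,-0.01,-0.008,-0.008,-1],
    [0,0,0,-0.009,-0.007,-0.008,-1],
    [0,0,0,0,0,0,-1],
  ],
)

```text
time: 2.95
tool_pos: [0.6766, 0.0056, 0.1459]
tcp_rot: [-180.0, 0.0, -142.2]
wrist_force: [1.8, 1.4, -0.8]
grip_width: -0.0002
gripper_force: 0.9
```

Request:
move_arm(
  moves=[
    [0,0,0,0.057,0.034,0,-1],
    [0,0,0,0.057,0.034,0,-1],
    [0,0,0,0,0,-0.064,-1],
    [0,0,0,0,0,-0.064,-1],
    [0,0,0,0,0,0,-1],
  ],
)

```text
time: 3.45
tool_pos: [0.7028, 0.0224, 0.1109]
tcp_rot: [179.8, -0.3, -142.2]
wrist_force: [-0.9, -0.1, 0.3]
grip_width: 0.0002
gripper_force: 0.0
```

Request:
move_arm(
  moves=[
    [0,0,0,-0.022,-0.017,0,-1],
    [0,0,0,-0.022,-0.017,0,-1],
    [0,0,0,-0.01,-0.008,0,-1],
    [0,0,0,-0.01,-0.008,0,-1],
    [0,0,0,0,0,0,-1],
  ],
)

```text
time: 3.95
tool_pos: [0.6892, 0.0099, 0.1145]
tcp_rot: [-180.0, 0.0, -142.2]
wrist_force: [1.1, 0.0, -0.3]
grip_width: 0.0001
gripper_force: 0.3
```

Request:
move_arm(
  moves=[
    [0,0,0,-0.0063,-0.005,0,-1],
    [0,0,0,-0.0063,-0.005,0,-1],
    [0,0,0,-0.0063,-0.005,0,-1],
    [0,0,0,0,0,0,-1],
  ],
)

```text
time: 4.35
tool_pos: [0.6863, 0.0079, 0.1136]
tcp_rot: [180.0, 0.3, -142.1]
wrist_force: [7.7, 4.0, -6.1]
grip_width: -0.0005
gripper_force: 4.0
```

Request:
move_arm(
  moves=[
    [0,0,0,-0.0063,-0.005,0,-1],
    [0,0,0,-0.0063,-0.005,0,-1],
    [0,0,0,0,0,0,-1],
  ],
)

```text
time: 4.65
tool_pos: [0.6823, 0.0051, 0.1134]
tcp_rot: [180.0, 0.1, -142.1]
wrist_force: [5.0, 2.7, -4.4]
grip_width: 0.0001
gripper_force: 2.8
```

Request:
move_arm(
  moves=[
    [0,0,0,-0.005,-0.004,0,-1],
    [0,0,0,0,0,0,-1],
  ],
)

```text
time: 4.85
tool_pos: [0.6804, 0.0036, 0.1136]
tcp_rot: [180.0, 0.1, -142.1]
wrist_force: [2.6, 1.7, -2.4]
grip_width: -0.0004
gripper_force: 1.8
```

Request:
move_arm(
  moves=[
    [0,0,0,-0.005,-0.004,0,-1],
    [0,0,0,0,0,0,-1],
  ],
)

```text
time: 5.05
tool_pos: [0.6787, 0.0022, 0.1137]
tcp_rot: [180.0, 0.0, -142.2]
wrist_force: [3.2, 2.9, -3.3]
grip_width: 0.0001
gripper_force: 1.8
```

Request:
move_arm(
  moves=[
    [0,0,0,-0.004,-0.003,0,-1],
    [0,0,0,0,0,0,-1],
  ],
)

```text
time: 5.25
tool_pos: [0.6786, 0.0021, 0.1138]
tcp_rot: [180.0, 0.1, -142.2]
wrist_force: [6.2, 5.0, -4.3]
grip_width: -0.0001
gripper_force: 3.3
```

Request:
move_arm(
  moves=[
    [0,0,0,-0.006,-0.005,0,-1],
    [0,0,0,0,0,0,-1],
  ],
)

```text
time: 5.45
tool_pos: [0.6786, 0.0021, 0.1139]
tcp_rot: [180.0, 0.4, -142.1]
wrist_force: [8.1, 5.8, -5.6]
grip_width: -0.0002
gripper_force: 5.6
```

Request:
move_arm(
  moves=[
    [0,0,0,-0.004,-0.003,0,-1],
    [0,0,0,0,0,0,-1],
  ],
)

```text
time: 5.65
tool_pos: [0.6785, 0.002, 0.114]
tcp_rot: [180.0, 0.5, -142.1]
wrist_force: [11.8, 8.5, -7.9]
grip_width: -0.0002
gripper_force: 7.0
```

Request:
move_arm(
  moves=[
    [0,0,0,0.06,0.05,0,-1],
    [0,0,0,0.05,0.04,0.05,-1],
    [0,0,0,0,0,0.16,-1],
    [0,0,0,0,0,0.16,-1],
    [0,0,0,0,0,0.16,-1],
    [0,0,0,0,0,0.16,-1],
    [0,0,0,0,0,0.16,-1],
  ],
)

```text
time: 6.35
tool_pos: [0.7015, 0.0209, 0.3287]
tcp_rot: [-179.9, -0.1, -142.2]
wrist_force: [1.3, -0.0, 0.2]
grip_width: 0.0001
gripper_force: 0.0
```

Request:
move_arm(
  moves=[
    [0,0,-0.07,-0.028,-0.06,0,-1],
    [0,0,-0.07,-0.028,-0.06,0,-1],
    [0,0,-0.07,-0.028,-0.06,0,-1],
    [0,0,-0.07,-0.028,-0.06,0,-1],
    [0,0,-0.07,-0.028,-0.06,0,-1],
    [0,0,-0.07,-0.028,-0.06,0,-1],
    [0,0,-0.07,-0.028,-0.06,0,-1],
    [0,0,-0.07,-0.028,-0.06,0,-1],
  ],
)

```text
time: 7.15
tool_pos: [0.6454, -0.0996, 0.3266]
tcp_rot: [-179.9, -0.0, 153.3]
wrist_force: [0.2, -0.2, -0.3]
grip_width: -0.0001
gripper_force: 0.0
```

Request:
move_arm(
  moves=[
    [0,0,-0.07,-0.028,-0.06,0,-1],
    [0,0,-0.07,-0.028,-0.06,0,-1],
    [0,0,-0.07,-0.028,-0.06,0,-1],
    [0,0,-0.07,-0.028,-0.06,0,-1],
    [0,0,-0.07,-0.028,-0.06,0,-1],
    [0,0,-0.07,-0.028,-0.06,0,-1],
    [0,0,-0.07,-0.028,-0.06,0,-1],
    [0,0,0,0,0,0,-1],
  ],
)

```text
time: 7.95
tool_pos: [0.5961, -0.2053, 0.3266]
tcp_rot: [-179.9, 0.1, 97.3]
wrist_force: [-0.0, 0.0, -0.3]
grip_width: -0.0002
gripper_force: 0.0
```

Request:
move_arm(
  moves=[
    [0,0,0,0.012,0.003,-0.15,-1],
    [0,0,0,0.012,0.003,-0.15,-1],
    [0,0,0,0,0,-0.15,-1],
    [0,0,0,0,0,-0.15,-1],
    [0,0,0,0,0,0,-1],
  ],
)

```text
time: 8.45
tool_pos: [0.5991, -0.1991, 0.17]
tcp_rot: [-179.3, -0.4, 97.7]
wrist_force: [-1.0, 0.8, -0.6]
grip_width: -0.0001
gripper_force: 0.0
```

Request:
move_arm(
  moves=[
    [0,0,0,0,0,-0.036,-1],
    [0,0,0,0,0,-0.036,-1],
    [0,0,0,-0.002,0.012,-0.024,-1],
    [0,0,0,-0.002,0.016,-0.02,-1],
    [0,0,0,-0.002,0.012,-0.008,-1],
    [0,0,0,-0.002,0.012,-0.008,-1],
    [0,0,0,0,0,0,-1],
  ],
)

```text
time: 9.15
tool_pos: [0.6025, -0.1886, 0.1439]
tcp_rot: [179.9, 0.1, 97.5]
wrist_force: [2.8, -2.4, -0.3]
grip_width: 0.0001
gripper_force: 1.4
```

Request:
move_arm(
  moves=[
    [0,0,0,0.009,-0.065,0,-1],
    [0,0,0,0.009,-0.065,0,-1],
    [0,0,0,0,0,-0.06,-1],
    [0,0,0,0,0,-0.06,-1],
    [0,0,0,0,0,0,-1],
  ],
)

```text
time: 9.65
tool_pos: [0.6042, -0.2217, 0.1105]
tcp_rot: [-179.7, -0.2, 97.4]
wrist_force: [-1.0, -0.6, -0.8]
grip_width: -0.0001
gripper_force: 0.0
```

Request:
move_arm(
  moves=[
    [0,0,0,-0.004,0.03,0,-1],
    [0,0,0,-0.004,0.028,0,-1],
    [0,0,0,-0.001,0.008,0,-1],
    [0,0,0,-0.001,0.008,0,-1],
    [0,0,0,0,0,0,-1],
  ],
)

```text
time: 10.15
tool_pos: [0.6043, -0.2027, 0.1141]
tcp_rot: [179.9, 0.1, 97.5]
wrist_force: [-0.2, -0.1, 0.5]
grip_width: 0.0003
gripper_force: 0.3
```

Request:
move_arm(
  moves=[
    [0,0,0,-0.001,0.008,0,-1],
    [0,0,0,-0.001,0.008,0,-1],
    [0,0,0,0,0,0,-1],
  ],
)

```text
time: 10.45
tool_pos: [0.604, -0.2009, 0.1134]
tcp_rot: [180.0, 0.3, 97.4]
wrist_force: [2.1, -5.7, -2.9]
grip_width: -0.0001
gripper_force: 3.3
```

Request:
move_arm(
  moves=[
    [0,0,0,-0.001,0.008,0,-1],
    [0,0,0,-0.001,0.008,0,-1],
    [0,0,0,0,0,0,-1],
  ],
)

```text
time: 10.75
tool_pos: [0.603, -0.1967, 0.1128]
tcp_rot: [-180.0, 0.2, 97.4]
wrist_force: [1.8, -5.7, -4.9]
grip_width: 0.0002
gripper_force: 3.2
```

Request:
move_arm(
  moves=[
    [0,0,0,-0.001,0.006,0,-1],
    [0,0,0,-0.001,0.006,0,-1],
    [0,0,0,0,0,0,-1],
  ],
)

```text
time: 11.05
tool_pos: [0.6021, -0.1919, 0.1131]
tcp_rot: [-180.0, -0.0, 97.5]
wrist_force: [1.0, -2.1, -1.6]
grip_width: -0.0
gripper_force: 1.0
```

Request:
move_arm(
  moves=[
    [0,0,0,-0.001,0.008,0,-1],
    [0,0,0,0,0,0,-1],
  ],
)

```text
time: 11.25
tool_pos: [0.6021, -0.1913, 0.1132]
tcp_rot: [-180.0, 0.2, 97.5]
wrist_force: [0.7, -6.9, -3.4]
grip_width: -0.0002
gripper_force: 3.6
```

Request:
move_arm(
  moves=[
    [0,0,0,-0.001,0.008,0,-1],
    [0,0,0,0,0,0,-1],
  ],
)

```text
time: 11.45
tool_pos: [0.6021, -0.1912, 0.1133]
tcp_rot: [-179.9, 0.4, 97.4]
wrist_force: [1.3, -11.6, -5.4]
grip_width: -0.0
gripper_force: 5.8
```

Request:
move_arm(
  moves=[
    [0,0,0,-0.001,0.007,0,-1],
    [0,0,0,0,0,0,-1],
  ],
)

```text
time: 11.65
tool_pos: [0.6021, -0.1911, 0.1133]
tcp_rot: [-179.9, 0.6, 97.3]
wrist_force: [2.3, -16.2, -6.5]
grip_width: -0.0003
gripper_force: 7.7
```

Request:
move_arm(
  moves=[
    [0,0,0,0.008,-0.06,0,-1],
    [0,0,0,0.008,-0.06,0.05,-1],
    [0,0,0,0,0,0.16,-1],
    [0,0,0,0,0,0.16,-1],
    [0,0,0,0,0,0.16,-1],
    [0,0,0,0,0,0.16,-1],
    [0,0,0,0,0,0.06,-1],
  ],
)

```text
time: 12.35
tool_pos: [0.6067, -0.2156, 0.3061]
tcp_rot: [179.6, 0.1, 97.5]
wrist_force: [1.6, -0.5, 0.2]
grip_width: 0.0002
gripper_force: 0.0
```

Request:
move_arm(
  moves=[
    [0,0,0.066,-0.084,0,0,-1],
    [0,0,0.066,-0.084,0,0,-1],
    [0,0,0.066,-0.084,0.06,0,-1],
    [0,0,0.066,-0.084,0.09,0,-1],
    [0,0,0.066,-0.084,0.1,0,-1],
    [0,0,0.066,-0.084,0.1,0,-1],
    [0,0,0.066,-0.084,0.1,0,-1],
    [0,0,0.066,-0.084,0.1,0,-1],
  ],
)

```text
time: 13.15
tool_pos: [0.4364, -0.0767, 0.3011]
tcp_rot: [179.9, -0.0, 158.3]
wrist_force: [0.4, 0.8, 0.8]
grip_width: -0.0001
gripper_force: 0.0
```

Request:
move_arm(
  moves=[
    [0.054,-0.022,0,0,0,0,-1],
    [0.054,-0.022,0,0,0,0,-1],
    [0.054,-0.022,0,0,0,0,-1],
    [0.054,-0.022,0,0,0,0,-1],
    [0.054,-0.022,0,0,0,0,-1],
    [0.054,-0.022,0,0,0,0,-1],
    [0,0,0,0,0,0,-1],
  ],
)

```text
time: 13.85
tool_pos: [0.4366, -0.0794, 0.2993]
tcp_rot: [139.7, -0.2, 157.7]
wrist_force: [0.2, 0.3, -0.7]
grip_width: 0.0002
gripper_force: 0.0
```

```bash
cat > loc.py <<'E'
from fit import *
from scipy.spatial.transform import Rotation as Ro
st=r.get_state(); R=Ro.from_euler("xyz",st["tcp_rot"],degrees=True).as_matrix(); w=s.x[2]
ua=-np.array([np.cos(w),np.sin(w),0]); t=np.array([-np.sin(w),np.cos(w),0]); d=st["tool_pos"]-[*s.x[:2],0]
print("time",st["time"],"r,t,z",(d@ua).round(4),(d@t).round(4),d[2].round(4))
print("toolz r,t,z",[(R[:,2]@v).round(3) for v in(ua,t,[0,0,1])],"toolx",[(R[:,0]@v).round(3) for v in(ua,t,[0,0,1])],st["joints"].round(1))
E
python3 loc.py
python3 - <<'E'
from h import *
import fit
s=fit.s
im=r.snapshot("wrist")[:,:,::-1].copy(); top=r.snapshot("top")[:,:,::-1]
cv2.imwrite("pics/w2.png",np.hstack([cv2.resize(im,(480,300)),cv2.resize(top[140:260,290:418],(320,300))]))
E
```

```text
time 13.85 r,t,z 0.1337 -0.062 0.2993
toolz r,t,z [np.float64(0.001), np.float64(0.647), np.float64(-0.763)] toolx [np.float64(1.0), np.float64(0.003), np.float64(0.004)] [-44.5  12.1 -10.3  85.5  36.7 -28.1]
```

View pics/w2.png

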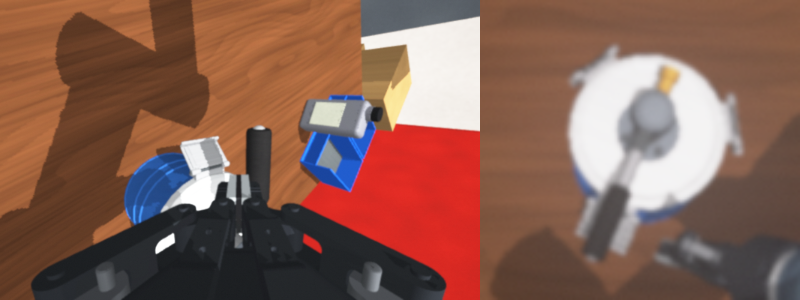

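The wrist view shows clip_a open at about (200,155) and the lever grip at about (258,160). The tool is leaned to the right side of it. The top view shows clips b and c folded down.

Request:
move_arm(
  moves=[
    [0,0,0,0.006,-0.002,-0.104,-1],
    [0,0,0,0.006,-0.002,-0.104,-1],
    [0,0,0,0,0,0,-1],
  ],
)

```text
time: 14.25
tool_pos: [0.44, -0.0777, 0.2477]
tcp_rot: [139.9, 0.0, 158.1]
wrist_force: [-0.1, 1.0, 0.3]
grip_width: 0.0001
gripper_force: 0.0
```

Request:
move_arm(
  moves=[
    [0,0,0,0.019,0.048,-0.061,-1],
    [0,0,0,0.019,0.048,-0.061,-1],
    [0,0,0,0.019,0.048,-0.061,-1],
    [0,0,0,0.019,0.048,-0.061,-1],
    [0,0,0,0,0,0,-1],
  ],
)

```text
time: 14.75
tool_pos: [0.4593, -0.0293, 0.1884]
tcp_rot: [139.9, 0.1, 158.2]
wrist_force: [-0.4, 0.3, 0.7]
grip_width: 0.0
gripper_force: 0.0
```

```bash
python3 loc.py
```

```text
time 14.75 r,t,z 0.1316 -0.0071 0.1884
toolz r,t,z [np.float64(0.002), np.float64(0.644), np.float64(-0.765)] toolx [np.float64(1.0), np.float64(-0.005), np.float64(-0.002)] [-37.5  14.  -24.5  64.2  38.4 -20.1]
```

Request:
move_arm(
  moves=[
    [0,0,0,0,0,-0.036,-1],
    [0,0,0,0,0,-0.036,-1],
    [0,0,0,0,0,-0.036,-1],
    [0,0,0,0,0,0,-1],
  ],
)

```text
time: 15.15
tool_pos: [0.459, -0.0315, 0.1598]
tcp_rot: [139.9, 0.0, 157.9]
wrist_force: [0.1, 0.1, -0.1]
grip_width: 0.0
gripper_force: 0.0
```

Request:
move_arm(
  moves=[
    [0,0,0,0.011,-0.0045,-0.024,-1],
    [0,0,0,0.015,-0.006,-0.02,-1],
    [0,0,0,0.011,-0.0045,-0.01,-1],
    [0,0,0,0.011,-0.0045,-0.01,-1],
    [0,0,0,0,0,0,-1],
  ],
)

```text
time: 15.65
tool_pos: [0.4718, -0.0364, 0.1445]
tcp_rot: [139.9, 0.1, 158.0]
wrist_force: [-0.2, 0.1, -0.1]
grip_width: 0.0001
gripper_force: 0.1
```

```bash
python3 loc.py
```

```text
time 15.65 r,t,z 0.1172 -0.0089 0.1445
toolz r,t,z [np.float64(-0.0), np.float64(0.644), np.float64(-0.765)] toolx [np.float64(1.0), np.float64(-0.002), np.float64(-0.002)] [-37.2  18.  -26.3  58.   38.5 -19.6]
```

Request:
move_arm(
  moves=[
    [0,0,0,-0.06,0.024,0,-1],
    [0,0,0,-0.06,0.024,0,-1],
    [0,0,0,0,0,-0.06,-1],
    [0,0,0,0.02,0.048,-0.06,-1],
    [0,0,0,0,0,0,-1],
  ],
)

```text
time: 16.15
tool_pos: [0.4455, -0.011, 0.1137]
tcp_rot: [139.9, -0.0, 158.0]
wrist_force: [-1.0, 1.1, -1.3]
grip_width: -0.0
gripper_force: 0.0
```

Request:
move_arm(
  moves=[
    [0,0,0,0.026,-0.011,0,-1],
    [0,0,0,0.022,-0.009,0,-1],
    [0,0,0,0.008,-0.003,0,-1],
    [0,0,0,0,0,0,-1],
  ],
)

```text
time: 16.55
tool_pos: [0.4616, -0.0189, 0.1153]
tcp_rot: [139.9, 0.2, 158.0]
wrist_force: [0.5, 0.6, 0.7]
grip_width: -0.0001
gripper_force: 0.0
```

```bash
python3 loc.py
```

```text
time 16.55 r,t,z 0.1333 0.0034 0.1153
toolz r,t,z [np.float64(-0.002), np.float64(0.644), np.float64(-0.765)] toolx [np.float64(1.0), np.float64(-0.001), np.float64(-0.004)] [-36.2  18.1 -31.4  51.9  38.7 -18.3]
```

Request:
move_arm(
  moves=[
    [0,0,0,0.0075,-0.003,0,-1],
    [0,0,0,0.0075,-0.003,0,-1],
    [0,0,0,0,0,0,-1],
  ],
)

```text
time: 16.85
tool_pos: [0.4644, -0.0196, 0.1148]
tcp_rot: [139.9, 0.1, 158.0]
wrist_force: [-0.1, -0.3, -0.2]
grip_width: -0.0002
gripper_force: 0.0
```

Request:
move_arm(
  moves=[
    [0,0,0,0.0075,-0.003,0,-1],
    [0,0,0,0.0075,-0.003,0,-1],
    [0,0,0,0,0,0,-1],
  ],
)

```text
time: 17.15
tool_pos: [0.4663, -0.0203, 0.114]
tcp_rot: [139.9, -0.1, 158.0]
wrist_force: [-5.3, 0.4, -0.4]
grip_width: 0.0
gripper_force: 2.3
```

Request:
move_arm(
  moves=[
    [0,0,0,0.0075,-0.003,0,-1],
    [0,0,0,0.0075,-0.003,0,-1],
    [0,0,0,0,0,0,-1],
  ],
)

```text
time: 17.45
tool_pos: [0.4686, -0.0212, 0.1129]
tcp_rot: [140.0, -0.3, 158.0]
wrist_force: [-6.2, 2.0, -3.7]
grip_width: -0.0001
gripper_force: 3.2
```

Request:
move_arm(
  moves=[
    [0,0,0,0.006,-0.002,0,-1],
    [0,0,0,0,0,0,-1],
  ],
)

```text
time: 17.65
tool_pos: [0.4698, -0.0216, 0.1128]
tcp_rot: [140.0, -0.4, 158.0]
wrist_force: [-6.4, 1.4, -4.7]
grip_width: -0.0004
gripper_force: 3.3
```

Request:
move_arm(
  moves=[
    [0,0,0,0.006,-0.002,0,-1],
    [0,0,0,0,0,0,-1],
  ],
)

```text
time: 17.85
tool_pos: [0.472, -0.0222, 0.1132]
tcp_rot: [140.0, -0.3, 158.0]
wrist_force: [-4.3, 1.2, -4.4]
grip_width: 0.0003
gripper_force: 2.5
```

Request:
move_arm(
  moves=[
    [0,0,0,0.006,-0.002,0,-1],
    [0,0,0,0,0,0,-1],
  ],
)

```text
time: 18.05
tool_pos: [0.4753, -0.0233, 0.1142]
tcp_rot: [139.9, -0.0, 158.0]
wrist_force: [-1.8, 1.0, -2.3]
grip_width: -0.0003
gripper_force: 1.2
```

Request:
move_arm(
  moves=[
    [0,0,0,0.006,-0.002,0,-1],
    [0,0,0,0,0,0,-1],
  ],
)

```text
time: 18.25
tool_pos: [0.4761, -0.0236, 0.1143]
tcp_rot: [139.9, -0.1, 158.0]
wrist_force: [-7.0, 1.7, -0.9]
grip_width: -0.0002
gripper_force: 3.5
```

Request:
move_arm(
  moves=[
    [0,0,0,0.006,-0.002,0,-1],
    [0,0,0,0,0,0,-1],
  ],
)

```text
time: 18.45
tool_pos: [0.4763, -0.0236, 0.1142]
tcp_rot: [139.9, -0.3, 158.0]
wrist_force: [-12.6, 0.5, 4.3]
grip_width: 0.0001
gripper_force: 5.7
```

Request:
move_arm(
  moves=[
    [0,0,0,0.006,-0.002,0,-1],
    [0,0,0,0,0,0,-1],
  ],
)

```text
time: 18.65
tool_pos: [0.4765, -0.0234, 0.1141]
tcp_rot: [139.9, -0.5, 158.0]
wrist_force: [-17.5, -0.6, 7.3]
grip_width: -0.0001
gripper_force: 7.8
```

Request:
move_arm(
  moves=[
    [0,0,0,-0.07,0.028,0,-1],
    [0,0,0,-0.07,0.028,0,-1],
    [0,0,0,-0.07,0.01,0,-1],
    [0,0,0,-0.04,-0.1,0.12,-1],
    [0,0,0,-0.04,-0.1,0.12,-1],
    [0,0,0,-0.04,-0.1,0.12,-1],
    [0,0,0,-0.03,-0.1,0.12,-1],
    [0,0,0,0,-0.1,0.12,-1],
  ],
)

```text
time: 19.45
tool_pos: [0.3912, -0.136, 0.2669]
tcp_rot: [139.9, 0.3, 157.9]
wrist_force: [0.6, -0.7, -0.4]
grip_width: -0.0005
gripper_force: 0.0
```

Run:
```python
from h import *
from fit import pts,s
f=lambda x,k:cv2.resize(x,(400,400),interpolation=cv2.INTER_CUBIC)
a=r.snapshot("top")[140:260,300:420,::-1]; b=r.snapshot("scene")[135:255,245:365,::-1]
cv2.imwrite("pics/end.png",np.hstack([f(a,0),f(b,0)]))
w=r.snapshot("wrist")[:,:,::-1]; cv2.imwrite("pics/wend.png",w)
```

View pics/end.png

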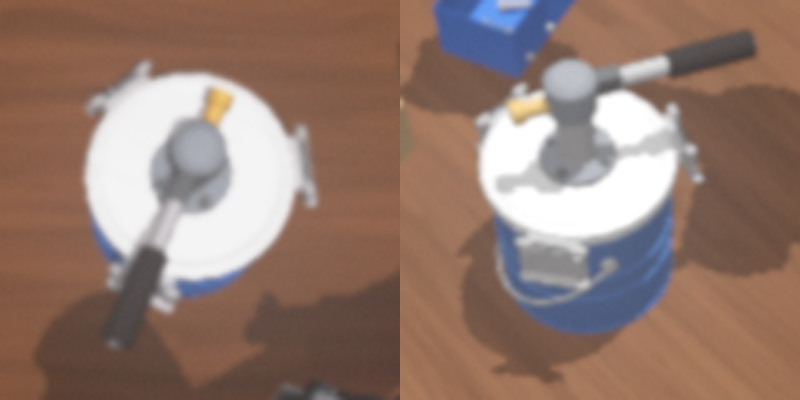

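View pics/wend.png

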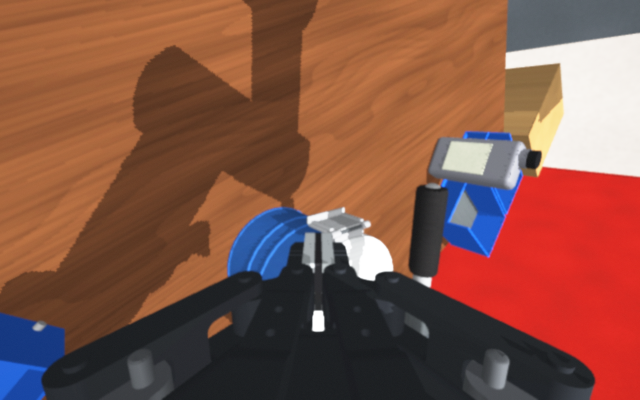

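The end pictures show all three flaps hanging flat against the rim, with the pail unmoved (lid still centred at (190,176) in the crop). On each clip the force peaked, dropped off, then hit a firm stop about 10 mm further in. That matches travel from 0.29 rad to 0.

```bash
python3 -c "
from bench import r
print(r.job_done())"
```

```text
the job is handed in; nothing more can be done
None
```

All three clips are folded fully home, judging by the push forces and the final pictures; the pail hasn't visibly moved, nothing nearby was knocked, and the job was handed in at about 20 s.

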